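# Build a two-tier setting on a kiln shelf

## Task

Load the kiln shelf for firing: first stand the tumbler on the shelf midway between the two posts, then lay the long bridge plank level across the tops of both posts, centred over the tumbler, and after that stand the bud vase on the middle of the plank. At any time, also stand the cone pack on the shelf squarely in front of the square post, between it and the shelf's edge nearest the robot, with its row of cones parallel to that edge. Keep everything upright and do not shift the two posts.

Things in the scene. Friction and masses are not known exactly. Their poses are not given: they have to be found in the camera images.
- batt: kiln shelf: beige slab fixed flat on the table, 240 (x) x 300 (y) x 15 mm thick; origin at the centre of its underside, z up, x away from the robot, y along its long side. Two posts stand on it, left and right, 140 to 160 mm apart along y, at x = 35 mm; which is left varies. A 12 mm high stilt is fixed near its far left corner
- post_square: square kiln post standing loose on the shelf: pale beige, 40 x 40 x 80 mm high, dark spot on top, about 0.24 kg; origin at the centre of its underside, axes parallel to the shelf's. Stays where it is; its top is 95 mm above the table
- post_round: round kiln post standing loose on the shelf: pale beige, 40 mm diameter, 80 mm high, dark spot on top, about 0.19 kg; origin at the centre of its underside. Stays where it is; its top is 95 mm above the table
- tumbler: open straight-sided cup of pale unglazed clay, 60 mm high, outside diameter 50 mm at the foot and 54 mm at the rim, wall 4 mm, about 0.11 kg; origin at the centre of its underside, z up. Starts upright on the table
- bridge: bridge plank: beige flat bar, 56 (x) x 200 (y) x 12 mm thick, about 0.27 kg; origin at the centre of its underside, y along its length, z up. Starts flat on the table with its length roughly away from the robot
- vase: bud vase of pale unglazed clay: round belly 49 mm in diameter at 20 mm height, shoulder from 36 to 48 mm, then a straight neck 22 mm in diameter up to its top at 95 mm; foot 40 mm in diameter, solid, about 0.13 kg; origin at the centre of its underside, z up. Starts upright on the table
- cones: cone pack: brown clay bar 24 (x) x 70 (y) x 22 mm high with a row of three slim pale cones on top leaning along its length, 60 mm high in all, about 0.12 kg; grip it across its 24 mm width by the bar; origin at the centre of its underside, y along the row, z up. Starts upright on the table; either way round will do
There are look-alikes about, which are no part of the job. Leave any red look-alike of the bridge alone. Leave any blue look-alike of the vase alone.

How it is judged:
By the outcome, as a careful person would: the job done as asked, in the order asked, and still so for the second after the job is handed in, with the robot touching nothing.
It also fails if it takes over 115 s, if anything falls off the work surface, if the arm or the gripper's body presses on something with over 40 N, if the wrist force passes 120 N, or if a joint passes its speed limit or range.

## Robot

A 7-joint arm with a two-finger parallel gripper is mounted at the origin on the work surface. World frame = base frame: x ahead of the robot, y to its left, z up, the work surface at z = 0. Lengths are in m, angles in rad, forces in N, time in s.
With the tool pointing down it reaches from about 0.4 to 0.85 m from the base axis. Payload 4.5 kg.
Tool frame: the origin (TCP) lies on the centre line of the jaws, within the pads' length; the fingertips stand r.tip_extent ahead of it and the grasp point (between the pads) is the TCP (r.tip_extent is the distance from the TCP to the fingertips, in m); z points along the fingers, y is the line along which they close (so a half turn about z gives the same grasp; the last joint's range is limited). The gripper opens to 88 mm and grips with 3 to 60 N. Pads are 18 mm wide; open, the fingers measure 123 mm over their backs; the gripper's body (75 mm by 187 mm) begins 45 mm behind the grasp point.
Start: joints at [-1.104, 0.689, -0.195, 1.565, 0.157, 0.902, -0.215], TCP at [0.262, 0.567, 0.258] pointing down, gripper open.
Joint ranges: [-3.01, 3.01], [-0.46, 2.08], [-1.47, 1.51], [0.13, 2.56], [-1, 4.14], [0.04, 2.09], [-2.66, 2.66]. Speed limits (rad/s): [2.57, 2.57, 3.14, 3.14, 3.14, 3.14, 3.14].

## Interface

Orientations are given as a unit quaternion [x, y, z, w].
In Python, from plant import sensors, vision, finish_job, r gives the robot as it stands. The module is installed in compiled form; this text tells all that it offers.
- The arm moves only by the tool step_arm, never from a script. Its argument "steps" is a list of rows, each a list of 2 entries, a list of its own where there are three numbers: the shift along the tool's x, y, z in cm, then the turn, a rotation vector about the tool's x, y, z in degrees. A call has 1 to 12 rows; each row shifts and turns the commanded pose from where the row before left it, along the tool's axes as they then stand; what a row does not reach is not made up. A row lasts 1/8 s, in which the tool goes at most 62.5 mm and 10.7 degrees, less where a joint would pass 70% of its speed; a pose out of reach is approached as far as the arm can. A call with a gripper value outside its range is refused whole. "claw" is the opening, from -1 (shut) to 1 (fully open), set as the call begins (left out, the last holds). The fingers move at their own pace and stop on an object; "grip_force" is the grip in N (left out, the last holds). Time passes only in rows, so rows that do not move let the fingers close. It gives the time, the measured TCP pose, the force, the opening and the grip force at its end, in the units of the state.
- sensors.get_state(): the state, without advancing time (a new reading comes with each control period).
- vision.snapshot(name): name is "scene" or "top" or "wrist"; returns a dict with "img" (384x512x3 uint8, red, green, blue), "fx", "fy", "cx", "cy" (pixels), "position" and "rotation" of the camera in the world. Camera axes: x right, y down, z forward; pixel columns grow to the right and rows downward; lengths in m; the calibration is good to about 2 mm. A picture is of the moment at which its call begins. There is no depth.
- finish_job(): hands the job in; it is judged then, once.
The state is a dict: "clock": time; "q": joint angles; "qd": joint speeds; "joint_torque": joint torques, N m; "tool_pos": TCP position; "eef_rot": TCP orientation; "contact_force": force on the tool from outside, world axes, zero at the start; "moment": the same for the moment, N m; "opening": opening from 0.0 (shut) to 1.0 (fully open); "finger_force": force on a finger pad.
Only numpy, scipy, OpenCV 4.12 (cv2) and the standard library are available. Lean on these libraries where they do the work, as an engineer would, in place of code of your own. Each camera call takes 0.05 s, during which the arm holds its last target. There are 200 camera calls.

## Working session

There is one attempt and no reset: what is moved stays moved. The work goes in short steps, Python scripts to look and compute and a tool call to move; the robot and the scene stay as the last step left them, time stands still between calls to the robot, and variables do not carry over. Pictures are saved under pics/ and viewed, at most 14 in all, crops included, and the job is handed in when it is done.

Besides the shell and the picture viewer there is one more tool, called after "Request:" by a JSON object that holds its "api" and its "payload". step_arm: Moves the arm, as the interface text tells. Its arguments: {"type":"object","properties":{"steps":{"type":"array"},"claw":{"type":"number"},"grip_force":{"type":"number"}},"required":["steps"]}

```bash
mkdir -p pics
cat > h.py <<'E'
import numpy as np, cv2
from plant import sensors, vision, r
from scipy.spatial.transform import Rotation as R
def snap(n,save=None):
    s=vision.snapshot(n)
    if save: cv2.imwrite('pics/'+save,cv2.cvtColor(s['img'],cv2.COLOR_RGB2BGR))
    return s
def ray(s,u,v,z):
    d=np.array(s['rotation'])@np.array([(u-s['cx'])/s['fx'],(v-s['cy'])/s['fy'],1.])
    p=np.array(s['position']); return p+d*(z-p[2])/d[2]
def proj(s,P):
    c=np.array(s['rotation']).T@(np.array(P)-np.array(s['position']))
    return c[0]/c[2]*s['fx']+s['cx'],c[1]/c[2]*s['fy']+s['cy']
E
python3 - <<'E'
from h import *
import pickle
for n in ('top','scene'):
    s=snap(n,n+'0.png'); pickle.dump(s,open(n+'0.pkl','wb'))
    print(n,s['fx'],s['cx'],s['cy'],np.round(s['position'],3),np.round(s['rotation'],3).tolist())
st=sensors.get_state(); print(st['clock'],st['tool_pos'],R.from_quat(st['eef_rot']).as_matrix().round(3).tolist(),r.tip_extent)
E
```

```text
top 369.4148283808192 251.18465713289575 193.75990462061256 [0.367 0.033 1.068] [0.711, -0.702, 0.022, -0.032]
scene 356.83681781764574 256.64608134017163 192.06118052855624 [ 1.06  -0.184  0.981] [0.791, 0.526, -0.181, -0.255]
0.1 [0.26194933 0.56687772 0.25699352] [[-0.908, 0.419, -0.001], [0.419, 0.908, -0.002], [-0.0, -0.002, -1.0]] 0.019
```

View pics/top0.png

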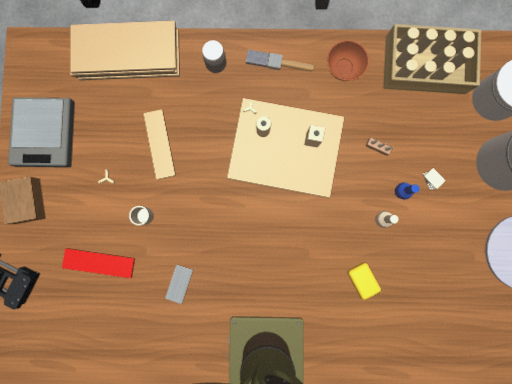

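View pics/scene0.png

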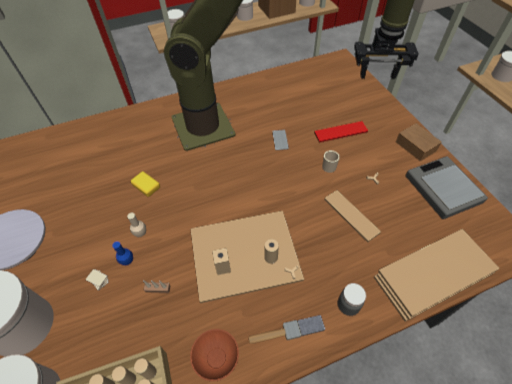

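Candidates, in top-view pixels:
- **Tumbler:** open pale cup (140,216), or the white jar (214,55). I choose the cup.
- **Bridge:** beige bar (160,144), the red bar (98,263), or the board stack (125,50). I choose the beige bar.
- **Vase:** pale (388,219) or blue (405,190). I choose the pale one.
- **Cones:** brown bar (380,147).
- **Posts:** round (263,126) and square (316,134).

The scene view agrees with these choices.

Run:
```python
from h import *
import pickle
im=cv2.imread('pics/top0.png'); 
a=cv2.resize(im[95:235,90:250],None,fx=2.5,fy=2.5,interpolation=cv2.INTER_CUBIC)
b=cv2.resize(im[95:235,250:410],None,fx=2.5,fy=2.5,interpolation=cv2.INTER_CUBIC)
c=cv2.imread('pics/scene0.png')
d=cv2.resize(c[200:305,120:310],None,fx=2.1,fy=2.1,interpolation=cv2.INTER_CUBIC)
e=cv2.resize(c[140:245,300:490],None,fx=2.1,fy=2.1,interpolation=cv2.INTER_CUBIC)
cv2.imwrite('pics/crop1.png',np.vstack([np.hstack([a,b]),np.hstack([d,e,np.zeros((d.shape[0],800-2*d.shape[1],3),np.uint8)])]))
```

```text
(no output)
```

View pics/crop1.png

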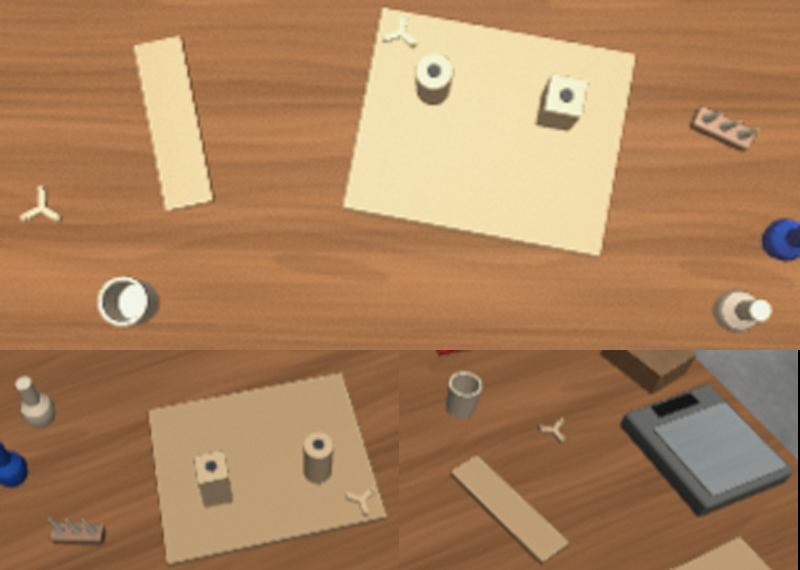

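The crop confirms the choices: open cup at (140,215), plank at (160,144), square post on the right at (316,133), round post on the left at (263,124), pale vase at (388,219) and cone pack at (380,147). Next I measure their positions.

```bash
cat > m.py <<'E'
from h import *
import pickle
s=pickle.load(open('top0.pkl','rb')); im=s['img']; hsv=cv2.cvtColor(im,cv2.COLOR_RGB2HSV)
def comp(mask,u,v):
    n,l,st,c=cv2.connectedComponentsWithStats(mask.astype(np.uint8)); return (l==l[v,u]).astype(np.uint8)
for p in [(140,205),(160,144),(250,170),(263,123),(316,133),(394,219),(384,219),(386,150),(150,250)]: print(p,im[p[1],p[0]],hsv[p[1],p[0]])
beige=(hsv[...,2]>205)
def rect(u,v,z):
    m=comp(beige,u,v); c=max(cv2.findContours(m,0,1)[0],key=cv2.contourArea)
    P=np.array([ray(s,*(q[0]+0.0),z)[:2] for q in c],np.float32)*1000
    (cx,cy),(w,h),a=cv2.minAreaRect(P); print(cx,cy,w,h,a)
    return cx,cy,w,h,a
print('shelf');rect(250,170,.015)
print('bridge');rect(160,144,.012)
for n,u,v in(('round',263,124),('square',316,133)):
    w=(hsv[v-8:v+9,u-8:u+9,2]<150); sub=im[v-8:v+9,u-8:u+9].astype(float).max(2); yy,xx=np.mgrid[v-8:v+9,u-8:u+9]
    near=(np.hypot(xx-u,yy-v)<4.5); W=np.clip(200-sub,0,None)*near
    print(n,ray(s,(W*xx).sum()/W.sum(),(W*yy).sum()/W.sum(),.095))
E
python3 m.py
```

```text
(140, 205) [186 140  96] [ 15 123 186]
(160, 144) [241 218 166] [ 21  79 241]
(250, 170) [243 227 179] [ 23  67 243]
(263, 123) [104 100  96] [ 15  20 104]
(316, 133) [105 101  98] [ 13  17 105]
(394, 219) [241 243 228] [ 34  16 243]
(384, 219) [105  91  77] [ 15  68 105]
(386, 150) [131 112  93] [ 15  74 131]
(150, 250) [178 122  78] [ 13 143 178]
shelfTraceback (most recent call last):
  File "m.py", line 13, in <module>
    print('shelf');rect(250,170,.015)
                   ~~~~^^^^^^^^^^^^^^
  File "m.py", line 10, in rect
    P=np.array([ray(s,*(q[0]+0.0),z)[:2] for q in c],np.float32)*1000
                ~~~^^^^^^^^^^^^^^^^^
  File "h.py", line 9, in ray
    d=np.array(s['rotation'])@np.array([(u-s['cx'])/s['fx'],(v-s['cy'])/s['fy'],1.])
      ~~~~~~~~~~~~~~~~~~~~~~~^~~~~~~~~~~~~~~~~~~~~~~~~~~~~~~~~~~~~~~~~~~~~~~~~~~~~~~
ValueError: matmul: Input operand 1 has a mismatch in its core dimension 0, with gufunc signature (n?,k),(k,m?)->(n?,m?) (size 3 is different from 4)
```

```bash
sed -i "s/np.array(s\['rotation'\])/R.from_quat(s['rotation']).as_matrix()/" h.py
cat >> m.py <<'E'
sat=hsv[...,1].astype(int);V=hsv[...,2].astype(int)
m=comp((sat<60)&(V>190),394,219); yy,xx=np.nonzero(m); print('vase top',len(xx),xx.mean(),yy.mean(),ray(s,xx.mean(),yy.mean(),.095))
sub=((sat<75)&(V>165)).astype(np.uint8); sub[:195]=0;sub[235:]=0;sub[:,:120]=0;sub[:,165:]=0
c=max(cv2.findContours(sub,0,1)[0],key=cv2.contourArea); (u,v),rad=cv2.minEnclosingCircle(c)
print('tumbler',u,v,rad,ray(s,u,v,.06),'expect r px',.027*s['fx']/(s['position'][2]-.06))
sub=((sat<110)&(V<190)|(sat<85)).astype(np.uint8);sub[:135]=0;sub[160:]=0;sub[:,:362]=0;sub[:,398:]=0
print('\n'.join(''.join('#' if k else '.' for k in row[362:398]) for row in sub[135:160]))
print('\n'.join(''.join('%4d'%k for k in row[126:156]) for row in V[203:230:2]))
E
python3 m.py | tail -n +10; python3 -c "
from h import *
import pickle
for n in('top','scene'):
  s=pickle.load(open(n+'0.pkl','rb'));print(R.from_quat(s['rotation']).as_matrix().round(2).tolist())"
```

```text
shelf
586.3436279296875 -49.15031433105469 300.20819091796875 238.53439331054688 79.85456848144531
bridge
592.1058349609375 318.47381591796875 198.4763946533203 56.1658935546875 13.38070011138916
round [0.63318852 0.01748224 0.095     ]
square [ 0.60797612 -0.12444032  0.095     ]
vase top 51 393.70588235294116 218.54901960784315 [ 0.38226276 -0.32731081  0.095     ]
tumbler 138.48544311523438 215.0922393798828 9.921217918395996 [0.38228073 0.3545864  0.06      ] expect r px 9.891118632838007
....................................
....................................
....................................
........#.#.........................
.......#............................
.......#.########...................
......#..#######....................
.....##.#######.....................
.....#..######....#######...........
.....#...###....########............
....####.......########.............
.......####.....#####......##.##....
.........####...###....#########....
..........#.###........#######......
.............####......#######......
...............#####...####.........
..........
[... 1445 characters left out ...]
127 128 126 123 133 171 226 245 245 239 228 237 182 104  97  93 100 129 168 174 173 174
 164 164 167 165 168 172 191 219 228 227 197 159 160 167 181 206 239 237 182 117  98 100 116 140 171 177 179 178 176 177
 156 158 158 158 157 154 155 153 158 167 185 187 183 179 185 164 153 146 149 147 152 155 155 155 155 157 157 157 157 158
 171 172 174 173 172 171 171 172 170 174 171 172 174 170 173 171 172 172 171 172 171 172 169 173 171 171 170 170 168 172
 167 168 167 169 169 165 167 167 168 169 169 162 164 164 166 166 170 166 165 167 166 168 165 169 167 168 167 170 169 167
[[0.01, -1.0, 0.08], [-1.0, -0.01, 0.01], [-0.01, -0.08, -1.0]]
[[0.38, 0.74, -0.55], [0.92, -0.32, 0.21], [-0.02, -0.59, -0.8]]
```

```bash
cat > go.py <<'E'
import sys
from h import *
# usage: go.py x y z yaw_of_tool_y n   (mm, deg)
x,y,z,yaw,n=map(float,sys.argv[1:6]); n=int(n)
st=sensors.get_state(); p=np.array(st['tool_pos'])*1000; M=R.from_quat(st['eef_rot']).as_matrix()
cur=np.degrees(np.arctan2(M[1,1],M[0,1])); turn=-(((yaw-cur)+180)%360-180)
print('pos',p.round(1),'yaw',cur.round(2),'tilt',M[:2,2].round(4),'open',st['opening'],'F',np.round(st['contact_force'],1),'t',st['clock'])
t=np.array([x,y,z]); rows=[]; N=M.copy(); q=p.copy()
for i in range(n):
    d=N.T@(t-q)/(n-i)/10; d=d.round(1 if i<n-1 else 2); a=round(turn/(n-i),1); turn-=a
    rows.append([d.tolist(),[0,0,a]]); q=q+N@d*10; N=N@R.from_euler('z',a,degrees=True).as_matrix()
print(str(rows).replace(' ',''))
E
python3 go.py 382 355 160 65 5
```

```text
pos [261.9 566.9 257. ] yaw 65.21 tilt [-0.0006 -0.0015] open 1.0006719150158838 F [-0.6 -0.3  0.2] t 0.1
[[[-4.0,-2.8,1.9],[0,0,np.float64(0.0)]],[[-3.9,-2.8,2.0],[0,0,np.float64(0.1)]],[[-4.0,-2.9,1.9],[0,0,np.float64(0.0)]],[[-3.9,-2.8,2.0],[0,0,np.float64(0.1)]],[[-4.0,-2.86,1.92],[0,0,np.float64(0.0)]]]
```

Request:
{"api": "step_arm", "payload": {"steps": [[[-4,-2.8,2],[0,0,0]],[[-4,-2.8,2],[0,0,0]],[[-4,-2.8,2],[0,0,0]],[[-4,-2.8,2],[0,0,0]],[[-4,-2.9,1.7],[0,0,0]],[[0,0,0],[0,0,0]],[[0,0,0],[0,0,0]]], "claw": 1, "grip_force": 15}}

```text
clock: 0.98
tool_pos: [0.3843, 0.3563, 0.1607]
eef_rot: [0.215, 0.977, 0.0, -0.0]
contact_force: [-0.5, 1.1, -0.5]
opening: 0.998
finger_force: 0.0
```

```bash
python3 - <<'E'
from h import *
s=snap('wrist','w1.png'); print(s['fx'],s['cx'],s['cy'],s['position'],proj(s,[.382,.355,.06]))
E
python3 go.py 382 355 40 65 3
```

```text
278.4743325331099 257.9755426539963 191.88254014299574 [0.30722035 0.39263719 0.28835563] (np.float64(254.78699897210427), np.float64(197.55101864068013))
pos [384.  357.1 161. ] yaw 65.3 tilt [-0.0001  0.0018] open 0.9984621662922187 F [0.2 0.6 0.4] t 1.025
[[[0.0,-0.1,4.0],[0,0,np.float64(0.1)]],[[0.0,-0.1,4.0],[0,0,np.float64(0.1)]],[[0.08,-0.1,4.1],[0,0,np.float64(0.1)]]]
```

View pics/w1.png

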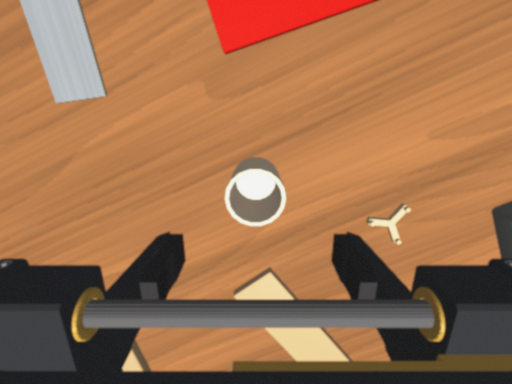

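The wrist view shows the cup rim centred at (255,197), and the projection predicted (254.8,197.6). They agree, so I go down.

Request:
{"api": "step_arm", "payload": {"steps": [[[0.0,-0.2,4],[0,0,0]],[[0,0,4],[0,0,0]],[[0,0,4],[0,0,0]],[[0,0,0],[0,0,0]],[[0,0,0],[0,0,0]]]}}

```text
clock: 1.65
tool_pos: [0.3837, 0.3552, 0.0419]
eef_rot: [0.214, 0.977, 0.001, 0.0]
contact_force: [-0.4, 0.2, -0.1]
opening: 1.002
finger_force: 0.0
```

Request:
{"api": "step_arm", "payload": {"steps": [[[0,0,0],[0,0,0]],[[0,0,0],[0,0,0]],[[0,0,0],[0,0,0]],[[0,0,0],[0,0,0]],[[0,0,0],[0,0,0]],[[0,0,0],[0,0,0]]], "claw": -1, "grip_force": 15}}

```text
clock: 2.4
tool_pos: [0.3839, 0.3538, 0.0411]
eef_rot: [0.215, 0.977, 0.0, 0.0]
contact_force: [-0.1, 0.4, 6.2]
opening: 0.589
finger_force: 14.9
```

Request:
{"api": "step_arm", "payload": {"steps": [[[0,0,-5],[0,0,0]],[[0,0,-5],[0,0,0]],[[0,0,-5],[0,0,0]],[[0,0,0],[0,0,0]]]}}

```text
clock: 2.9
tool_pos: [0.3851, 0.3552, 0.1937]
eef_rot: [0.215, 0.977, 0.003, 0.002]
contact_force: [-0.2, -0.0, -2.2]
opening: 0.593
finger_force: 14.9
```

```bash
sed -i 's/a=round(turn/a=round(float(turn)/' go.py; python3 go.py 620.5 -53.5 190 -10.2 10
```

```text
pos [385.1 355.2 193.7] yaw 65.18 tilt [0.0046 0.0053] open 0.5931062760216591 F [-0.2 -0.  -2.2] t 2.9
[[[-3.9,-2.7,0.0],[0,0,7.5]],[[-4.2,-2.2,0.0],[0,0,7.5]],[[-4.4,-1.6,0.0],[0,0,7.5]],[[-4.6,-1.0,0.0],[0,0,7.6]],[[-4.7,-0.4,0.0],[0,0,7.5]],[[-4.7,0.2,0.1],[0,0,7.6]],[[-4.7,0.8,0.0],[0,0,7.5]],[[-4.5,1.4,0.1],[0,0,7.6]],[[-4.3,1.9,0.0],[0,0,7.5]],[[-3.95,2.52,0.06],[0,0,7.6]]]
```

Request:
{"api": "step_arm", "payload": {"steps": [[[-3.9,-2.7,0],[0,0,7.5]],[[-4.2,-2.2,0],[0,0,7.5]],[[-4.4,-1.6,0],[0,0,7.5]],[[-4.6,-1,0],[0,0,7.6]],[[-4.7,-0.4,0],[0,0,7.5]],[[-4.7,0.2,0.1],[0,0,7.6]],[[-4.7,0.8,0],[0,0,7.5]],[[-4.5,1.4,0.1],[0,0,7.6]],[[-4.3,1.9,0],[0,0,7.5]],[[-4,2.5,0],[0,0,7.6]],[[0,0,0],[0,0,0]],[[0,0,0],[0,0,0]]]}}

```text
clock: 4.4
tool_pos: [0.6177, -0.0544, 0.1869]
eef_rot: [0.767, 0.642, -0.001, -0.001]
contact_force: [-0.1, -0.1, -1.6]
opening: 0.594
finger_force: 14.9
```

```bash
python3 - <<'E'
from h import *
s=snap('wrist','w2.png'); t=snap('top','t2.png')
a=cv2.imread('pics/w2.png'); b=cv2.imread('pics/t2.png')
cv2.imwrite('pics/c2.png',np.hstack([a,cv2.resize(b[80:208,200:296],None,fx=3,fy=3)]))
for n,P in (('mid',[.6205,-.0535,.015]),('rd',[.6332,.0175,.095]),('sq',[.608,-.1244,.095])): print(n,proj(s,P))
E
python3 go.py 620.5 -53.5 58 -10.2 4
```

```text
mid (np.float64(260.90700032476775), np.float64(175.9619029435916))
rd (np.float64(261.8781351932314), np.float64(113.01527644652082))
sq (np.float64(261.4621291519326), np.float64(274.1519137685059))
pos [618.  -53.3 187.7] yaw -10.03 tilt [-0.0025  0.0014] open 0.5929816654313923 F [ 0.7  0.9 -1.3] t 4.5
[[[0.0,0.1,3.2],[0,0,0.0]],[[0.0,0.1,3.3],[0,0,0.1]],[[0.0,0.0,3.2],[0,0,0.0]],[[0.01,0.09,3.27],[0,0,0.1]]]
```

View pics/c2.png

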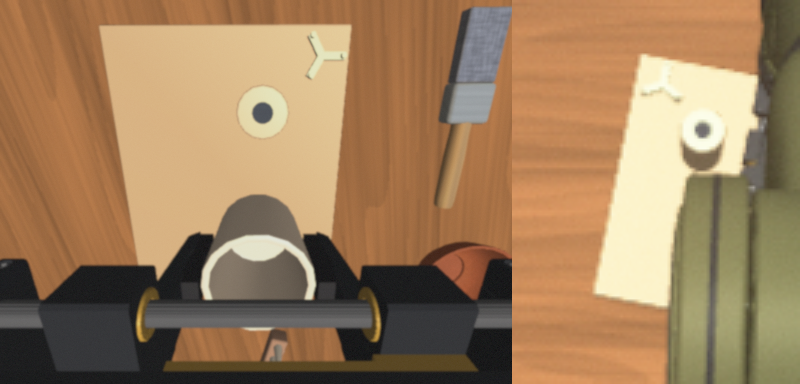

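The wrist view puts the round post's spot at (262,113), as predicted. The rim spans columns 202–316, with its top at row 235. I compare that with a rim centred on the TCP.

Run:
```python
from h import *
s=snap('wrist'); p=np.array(sensors.get_state()['tool_pos'])
for off in (0,.002,-.002):
  q=[proj(s,p+[.027*np.cos(a)-off*.176*-1,.027*np.sin(a)+off*.984,.0195]) for a in np.linspace(0,6.28,90)]; q=np.array(q); print(off,q.min(0),q.max(0))
```

```text
0 [200.67500853 239.05133431] [316.74965735 335.68908549]
0.002 [200.39022388 234.9322624 ] [317.05206461 332.54886258]
-0.002 [200.95694495 243.12643733] [316.45028328 338.80001103]
```

The cup sits about 2 mm towards +y in the jaws, so I correct for that and place it.

Request:
{"api": "step_arm", "payload": {"steps": [[[-0.2,0.2,2],[0,0,0]],[[0,0,4],[0,0,0.2]],[[0,0,4],[0,0,0]],[[0,0,2],[0,0,0]],[[0,0,0.8],[0,0,0]],[[0,0,0],[0,0,0]],[[0,0,0],[0,0,0]]]}}

```text
clock: 5.42
tool_pos: [0.6216, -0.0577, 0.062]
eef_rot: [0.768, 0.64, 0.001, 0.001]
contact_force: [0.4, 0.8, -1.0]
opening: 0.595
finger_force: 14.9
```

```bash
python3 go.py 620.5 -55.3 57 -10.2 1
```

```text
pos [621.6 -57.7  62. ] yaw -10.4 tilt [ 0.0025 -0.0001] open 0.5949214495296323 F [ 0.4  0.8 -1. ] t 5.425
[[[0.22,-0.16,0.5],[0,0,-0.2]]]
```

Request:
{"api": "step_arm", "payload": {"steps": [[[0.1,-0.1,0.3],[0,0,0]],[[0,0,0.2],[0,0,0]],[[0,0,0],[0,0,0]],[[0,0,0],[0,0,0]]]}}

```text
clock: 5.92
tool_pos: [0.62, -0.0563, 0.0561]
eef_rot: [0.768, 0.64, 0.0, -0.0]
contact_force: [-1.2, 0.2, 4.1]
opening: 0.594
finger_force: 14.9
```

```bash
python3 go.py 620.5 -55.3 57 -10.2 1
```

```text
pos [620.  -56.3  56.1] yaw -10.39 tilt [0.0004 0.0004] open 0.5942618233773205 F [-1.2  0.2  4.1] t 5.925
[[[0.1,0.03,-0.09],[0,0,-0.2]]]
```

Contact force is 4 N upward, so the tumbler is seated. Release and rise.

Request:
{"api": "step_arm", "payload": {"steps": [[[0,0,0],[0,0,0]],[[0,0,0],[0,0,0]],[[0,0,0],[0,0,0]],[[0,0,-2],[0,0,0]],[[0,0,-4],[0,0,0]],[[0,0,-5],[0,0,0]],[[0,0,-3],[0,0,0]]], "claw": 1}}

```text
clock: 6.8
tool_pos: [0.6209, -0.0568, 0.1997]
eef_rot: [0.768, 0.64, 0.002, 0.002]
contact_force: [-0.4, 0.3, -0.9]
opening: 0.995
finger_force: 0.0
```

```bash
python3 - <<'E'
from h import *
import pickle
s=pickle.load(open('top0.pkl','rb'))
print(ray(s,380,147,.011), ray(s,378,148,.011))
E
python3 go.py 520 -310 180 30 9
```

```text
[ 0.58910125 -0.32212761  0.011     ] [ 0.58611008 -0.31634669  0.011     ]
pos [620.9 -56.8 199.7] yaw -10.41 tilt [ 0.0045 -0.0002] open 0.9945518356031774 F [-0.4  0.3 -0.9] t 6.8
[[[-3.0,-0.6,0.2],[0,0,-4.5]],[[-2.9,-0.8,0.2],[0,0,-4.5]],[[-2.8,-1.1,0.2],[0,0,-4.5]],[[-2.8,-1.3,0.2],[0,0,-4.5]],[[-2.6,-1.5,0.2],[0,0,-4.5]],[[-2.5,-1.7,0.2],[0,0,-4.5]],[[-2.4,-1.9,0.2],[0,0,-4.5]],[[-2.2,-2.0,0.3],[0,0,-4.5]],[[-2.11,-2.19,0.23],[0,0,-4.4]]]
```

```bash
python3 go.py 586 -318 170 -21.6 6
```

```text
pos [620.9 -56.8 199.7] yaw -10.41 tilt [ 0.0045 -0.0002] open 0.9945518356031774 F [-0.4  0.3 -0.9] t 6.8
[[[-4.4,0.2,0.5],[0,0,1.9]],[[-4.4,0.4,0.5],[0,0,1.9]],[[-4.4,0.5,0.5],[0,0,1.8]],[[-4.3,0.6,0.5],[0,0,1.9]],[[-4.3,0.8,0.5],[0,0,1.8]],[[-4.3,0.91,0.46],[0,0,1.9]]]
```

Request:
{"api": "step_arm", "payload": {"steps": [[[-4.4,0.2,0.5],[0,0,1.9]],[[-4.4,0.4,0.5],[0,0,1.9]],[[-4.4,0.5,0.5],[0,0,1.8]],[[-4.3,0.6,0.5],[0,0,1.9]],[[-4.3,0.8,0.5],[0,0,1.8]],[[-4.3,0.9,0.5],[0,0,1.9]],[[0,0,0],[0,0,0]],[[0,0,0],[0,0,0]]]}}

```text
clock: 7.8
tool_pos: [0.5852, -0.3171, 0.1666]
eef_rot: [0.827, 0.562, 0.001, 0.0]
contact_force: [1.1, 0.6, -0.1]
opening: 1.004
finger_force: 0.0
```

```bash
python3 - <<'E'
from h import *
import pickle
s=snap('wrist','w3.png'); t=snap('top','t3.png'); pickle.dump(s,open('w3.pkl','wb'));pickle.dump(t,open('t3.pkl','wb'))
a=cv2.imread('pics/w3.png'); b=cv2.imread('pics/t3.png')
cv2.imwrite('pics/c3.png',np.hstack([a,cv2.resize(b[80:208,220:316],None,fx=3,fy=3)]))
E
python3 go.py 586 -318 170 -21.6 1
```

```text
pos [ 585.6 -315.8  166.4] yaw -21.46 tilt [0.0011 0.0013] open 0.9963977150040471 F [ 0.2 -0.5 -0.5] t 7.9
[[[-0.19,0.11,-0.36],[0,0,0.1]]]
```

View pics/c3.png

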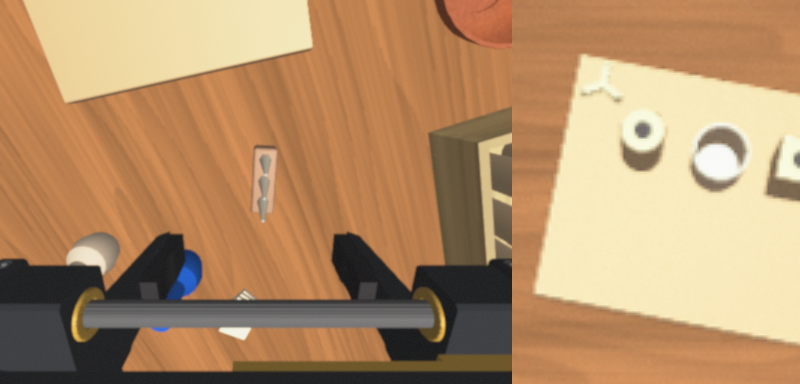

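The wrist view shows the bar with corners (254,146), (277,147), (272,212) and (251,212), and the blue vase at about (185,280) near the left finger. The tumbler stands between the posts. Next I compute positions.

Run:
```python
from h import *
import pickle
s=pickle.load(open('w3.pkl','rb')); t=pickle.load(open('t3.pkl','rb'))
hsv=cv2.cvtColor(s['img'],cv2.COLOR_RGB2HSV)
for p in [(257,170),(275,160),(240,170)]: print(s['img'][p[1],p[0]],hsv[p[1],p[0]])
m=(hsv[...,1]<95).astype(np.uint8); m[:135]=0;m[232:]=0;m[:,:235]=0;m[:,295:]=0
m=cv2.morphologyEx(m,cv2.MORPH_CLOSE,np.ones((3,3)))
c=max(cv2.findContours(m,0,1)[0],key=cv2.contourArea)
for z in (.022,):
  P=np.array([ray(s,*(q[0]+0.),z)[:2] for q in c],np.float32)*1000; print(cv2.minAreaRect(P))
for q in [(254,146),(277,147),(272,212),(251,212)]: print(ray(s,*q,.022)*1000)
im=t['img'].astype(int); b=(im[...,2]>im[...,0]+50)&(im[...,2]>80); b[:,:390]=0
yy,xx=np.nonzero(b[170:210]); yy=yy+170; print('blue',xx.min(),xx.max(),yy.min(),yy.max())
print('blue belly',ray(t,xx.min()+8,.5*(yy.min()+yy.max()),.02),'top',ray(t,xx.max()-4,yy.min()+5,.095))
h2=cv2.cvtColor(t['img'],cv2.COLOR_RGB2HSV)
Ct=ray(t,289.3,132.7,.075); print('tumbler',Ct)
v=t['img'][118:150,276:304].max(2)
print('\n'.join(''.join('%4d'%k for k in row) for row in v[::1]))
```

```text
[224 178 143] [ 13  92 224]
[214 166 133] [ 12  97 214]
[193 130  79] [ 13 151 193]
((589.556884765625, -322.265380859375), (77.60386657714844, 18.937732696533203), 66.21438598632812)
[ 596.04269469 -278.70489953   22.        ]
[ 616.61990939 -287.92192471   22.        ]
[ 587.67759016 -350.70266872   22.        ]
[ 566.98889906 -342.48774183   22.        ]
blue 397 419 183 198
blue belly [ 0.46318853 -0.38808324  0.02      ] top [ 0.46328331 -0.38426245  0.095     ]
tumbler [ 0.6123046  -0.05479398  0.075     ]
 248 249 249 249 249 249 249 249 249 249 249 249 249 249 249 248 249 248 248 249 249 249 249 249 249 249 249 249
 249 248 249 248 249 249 249 248 248 248 248 249 248 248 248 248 248 249 249 249 249 248 249 249 249 249 248 249
 249 249 249 249 249 249 249 249 249 249 248 249 249 249 249 249 249 249 249 249 249 248 248 248 249 248 248 249
 249 249 248 249 249 249 248 249 249 249 249 249 249 249 249 249 249 249 249 249 249 249 249 249 249 249 249 249
 249 249 249 248 249 248 249 249 249 246 231 216 184 182 184 193 219 242 250 249 249 249 248 249 249 248 248 249
 249 248 249 249 
[... 2333 characters left out ...]
49 249 249 249 249 246
 249 249 249 249 249 249 249 249 249 244 240 242 241 242 246 249 249 249 249 249 249 249 249 250 249 249 249 242
 249 249 249 249 249 249 249 249 249 249 249 249 249 249 249 249 250 249 249 250 249 249 249 249 249 249 249 247
 249 249 249 249 249 249 249 249 249 249 249 249 249 249 249 249 249 249 250 249 249 249 249 249 249 250 249 249
 249 250 249 249 249 249 249 249 249 249 249 249 249 249 249 249 249 250 249 249 249 249 249 249 249 249 249 249
 249 249 249 249 249 249 249 249 249 249 249 249 249 248 249 249 250 249 249 249 249 249 249 249 249 249 250 249
 250 249 249 249 250 249 250 249 249 249 249 249 249 249 249 249 249 249 249 249 249 249 249 249 249 249 249 249
```

```bash
python3 go.py 591.8 -315 23.5 -24.5 4
```

```text
pos [ 585.6 -315.8  166.4] yaw -21.46 tilt [0.0011 0.0013] open 0.9963977150040471 F [ 0.2 -0.5 -0.5] t 7.9
[[[0.1,0.1,3.6],[0,0,0.8]],[[0.1,0.1,3.6],[0,0,0.7]],[[0.0,0.2,3.5],[0,0,0.8]],[[0.09,0.13,3.59],[0,0,0.7]]]
```

Request:
{"api": "step_arm", "payload": {"steps": [[[0.2,0.5,3.5],[0,0,3]],[[0,0,3.5],[0,0,0]],[[0,0,3.5],[0,0,0]],[[0,0,2.5],[0,0,0]],[[0,0,1.2],[0,0,0]],[[0,0,0],[0,0,0]],[[0,0,0],[0,0,0]]]}}

```text
clock: 8.78
tool_pos: [0.5911, -0.3179, 0.025]
eef_rot: [0.841, 0.54, 0.001, 0.001]
contact_force: [-0.6, 0.3, 0.7]
opening: 1.003
finger_force: 0.0
```

```bash
python3 go.py 591.8 -315 23.5 -24.5 1
```

```text
pos [ 591.1 -317.9   25. ] yaw -24.57 tilt [ 0.002  -0.0008] open 1.0031194688757996 F [-0.6  0.3  0.7] t 8.775
[[[0.29,-0.06,0.15],[0,0,-0.1]]]
```

Request:
{"api": "step_arm", "payload": {"steps": [[[0.2,0,0.1],[0,0,0]],[[0,0,0],[0,0,0]]]}}

```text
clock: 9.02
tool_pos: [0.5915, -0.3157, 0.0233]
eef_rot: [0.841, 0.54, 0.0, 0.0]
contact_force: [-0.0, 0.3, 0.2]
opening: 1.002
finger_force: 0.0
```

Request:
{"api": "step_arm", "payload": {"steps": [[[0,0,0],[0,0,0]],[[0,0,0],[0,0,0]],[[0,0,0],[0,0,0]],[[0,0,0],[0,0,0]],[[0,0,0],[0,0,0]],[[0,0,0],[0,0,0]],[[0,0,0],[0,0,0]],[[0,0,0],[0,0,0]],[[0,0,0],[0,0,0]]], "claw": -1, "grip_force": 20}}

```text
clock: 10.15
tool_pos: [0.5911, -0.3159, 0.0227]
eef_rot: [0.841, 0.54, 0.0, 0.0]
contact_force: [0.9, -0.3, -1.3]
opening: 0.27
finger_force: 20.0
```

Request:
{"api": "step_arm", "payload": {"steps": [[[0,0,-4],[0,0,0]],[[0,0,-5],[0,0,0]],[[0,0,-5],[0,0,0]],[[0,0,0],[0,0,0]],[[0,0,0],[0,0,0]]]}}

```text
clock: 10.78
tool_pos: [0.5902, -0.3154, 0.1619]
eef_rot: [0.841, 0.54, -0.0, -0.001]
contact_force: [0.3, 0.5, -2.5]
opening: 0.272
finger_force: 20.0
```

```bash
python3 - <<'E'
import numpy as np
for x,y in((-.086,-.0703),(-.086,.0737)): print(.5863+.9843*x+.1763*y,-.0492-.1763*x+.9843*y)
E
python3 go.py 489.3 -103.2 165 -10.15 6
```

```text
0.48925631 -0.10323449
0.5146435100000001 0.03850471
pos [ 590.2 -315.4  161.9] yaw -24.59 tilt [-0.0017  0.0011] open 0.2724834864454052 F [ 0.3  0.5 -2.5] t 10.775
[[[2.5,-3.0,-0.0],[0,0,-2.4]],[[2.6,-2.9,-0.1],[0,0,-2.4]],[[2.8,-2.8,-0.0],[0,0,-2.4]],[[2.9,-2.7,-0.1],[0,0,-2.4]],[[3.0,-2.5,-0.0],[0,0,-2.4]],[[3.05,-2.39,-0.07],[0,0,-2.4]]]
```

Request:
{"api": "step_arm", "payload": {"steps": [[[2.5,-3,0],[0,0,-2.4]],[[2.6,-2.9,0],[0,0,-2.4]],[[2.8,-2.8,0],[0,0,-2.4]],[[2.9,-2.7,0],[0,0,-2.4]],[[3,-2.5,0],[0,0,-2.4]],[[3,-2.4,0],[0,0,-2.4]],[[0,0,0],[0,0,0]],[[0,0,0],[0,0,0]]]}}

```text
clock: 11.78
tool_pos: [0.4896, -0.1045, 0.1618]
eef_rot: [0.767, 0.641, -0.001, -0.0]
contact_force: [0.7, -1.0, -1.0]
opening: 0.267
finger_force: 20.0
```

```bash
python3 - <<'E'
from h import *
s=snap('wrist','w4.png'); p=np.array(sensors.get_state()['tool_pos']); M=R.from_quat(sensors.get_state()['eef_rot']).as_matrix()
for a,b in((35,12),(35,-12),(-35,12)): print(a,b,proj(s,p+M@np.array([a,b,1.3])/1000))
print(p)
E
python3 go.py 489.3 -103.2 38 -10.15 1
```

```text
35 12 (np.float64(283.2306120213755), np.float64(205.168407505705))
35 -12 (np.float64(234.9342933033962), np.float64(205.15697945102028))
-35 12 (np.float64(279.64464618186526), np.float64(317.64711711162926))
[ 0.48986653 -0.10511623  0.16198907]
pos [ 489.9 -105.1  162. ] yaw -10.28 tilt [-0.0009 -0.0006] open 0.26648205082359444 F [-0.2 -0.4 -1.7] t 11.825
[[[0.19,-0.08,12.4],[0,0,-0.1]]]
```

View pics/w4.png

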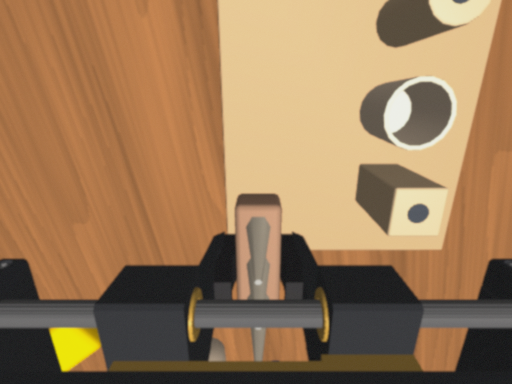

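The bar's end edge is at about row 206 (predicted 205), so it is centred in the jaws. I go down.

Request:
{"api": "step_arm", "payload": {"steps": [[[0.2,-0.1,4],[0,0,0]],[[0,0,4],[0,0,0]],[[0,0,2.5],[0,0,0]],[[0,0,1.2],[0,0,0]],[[0,0,0],[0,0,0]],[[0,0,0],[0,0,0]]]}}

```text
clock: 12.58
tool_pos: [0.4899, -0.1024, 0.0465]
eef_rot: [0.767, 0.641, 0.0, 0.001]
contact_force: [0.1, 0.2, -1.6]
opening: 0.271
finger_force: 20.0
```

```bash
python3 go.py 489.3 -103.2 38 -10.15 1
```

```text
pos [ 489.9 -102.4   46.5] yaw -10.23 tilt [ 0.0015 -0.0004] open 0.27122132223214734 F [ 0.1  0.2 -1.6] t 12.575
[[[-0.09,-0.04,0.85],[0,0,-0.1]]]
```

Request:
{"api": "step_arm", "payload": {"steps": [[[0,0,0.5],[0,0,0]],[[0,0,0.3],[0,0,0]],[[0,0,0],[0,0,0]],[[0,0,0],[0,0,0]]]}}

```text
clock: 13.08
tool_pos: [0.4892, -0.102, 0.0378]
eef_rot: [0.767, 0.641, 0.0, -0.0]
contact_force: [-0.4, -0.6, -1.7]
opening: 0.27
finger_force: 20.0
```

Request:
{"api": "step_arm", "payload": {"steps": [[[0,0,0.1],[0,0,0]],[[0,0,0],[0,0,0]],[[0,0,0],[0,0,0]]]}}

```text
clock: 13.45
tool_pos: [0.4892, -0.102, 0.0376]
eef_rot: [0.767, 0.641, 0.0, 0.0]
contact_force: [-1.7, 0.4, 8.3]
opening: 0.269
finger_force: 20.0
```

Request:
{"api": "step_arm", "payload": {"steps": [[[0,0,0],[0,0,0]],[[0,0,0],[0,0,0]],[[0,0,0],[0,0,0]],[[0,0,-3],[0,0,0]],[[0,0,-4],[0,0,0]],[[0,0,-5],[0,0,0]],[[0,0,-4],[0,0,0]],[[0,0,0],[0,0,0]]], "claw": 0}}

```text
clock: 14.45
tool_pos: [0.4908, -0.1023, 0.1992]
eef_rot: [0.767, 0.641, 0.002, 0.002]
contact_force: [-0.3, 0.3, -0.3]
opening: 0.5
finger_force: 0.0
```

```bash
python3 go.py 612 -55.3 197 -10.2 3
python3 - <<'E'
from h import *
snap('wrist','w5.png');s=snap('scene','s5.png')
a=cv2.imread('pics/w5.png');b=cv2.imread('pics/s5.png')
cv2.imwrite('pics/c5.png',np.hstack([a,cv2.resize(b[195:323,180:276],None,fx=3,fy=3)]))
E
```

```text
pos [ 490.8 -102.3  199.2] yaw -10.21 tilt [ 0.0059 -0.0008] open 0.4999232754944366 F [-0.3  0.3 -0.3] t 14.45
[[[2.3,3.7,0.1],[0,0,-0.0]],[[2.2,3.7,0.1],[0,0,-0.0]],[[2.28,3.69,0.09],[0,0,-0.0]]]
```

View pics/c5.png

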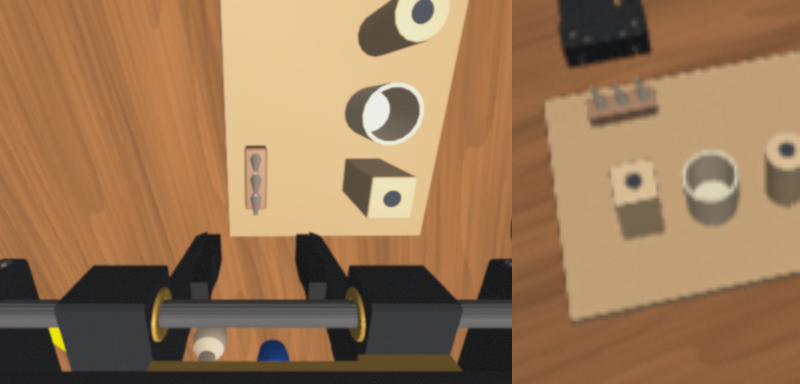

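The wrist view shows the cones upright and parallel to the edge at (256,178), the tumbler rim centred at about (385,113), and the post spots at (392,198) and (423,11). I measure the tumbler against the posts.

Run:
```python
from h import *
s=snap('wrist'); ax=np.array([.9843,-.1763]);ay=np.array([.1763,.9843]);o=np.array([586.3,-49.2])
h=cv2.cvtColor(s['img'],cv2.COLOR_RGB2HSV)
def spot(u,v):
    g=s['img'].max(2).astype(float); yy,xx=np.mgrid[:384,:512]; m=(np.hypot(xx-u,yy-v)<11)&(g<150); return xx[m].mean(),yy[m].mean()
m=((h[...,1]<45)&(h[...,2]>190)).astype(np.uint8); m[:75]=0;m[150:]=0;m[:,:340]=0;m[:,430:]=0
c=np.vstack([k for k in cv2.findContours(m,0,1)[0] if len(k)>5]); e=cv2.fitEllipse(cv2.convexHull(c)); print(e)
for n,p,z in(('sq',spot(392,198),.095),('rd',spot(423,11),.095),('tum',e[0],.075)):
    P=ray(s,*p,z)[:2]*1000; print(n,p,P,'local',ax@(P-o),ay@(P-o))
```

```text
((398.02642822265625, 113.72962188720703), (57.268653869628906, 67.25341033935547), 41.38090515136719)
sq (np.float64(395.5925925925926), np.float64(199.8994708994709)) [ 607.7327198  -123.90193686] local 34.2661775644945 -69.75052794697775
rd (np.float64(425.73846153846154), np.float64(11.246153846153845)) [631.60763892  17.42004991] local 32.85119419440375 73.56185186857408
tum (398.02642822265625, 113.72962188720703) [620.39261159 -53.16156767] local 34.255781970706835 2.1111563676477445
```

Tumbler is at local (34.3, 2.1) and the post midpoint at (33.6, 1.9), so it is well placed. Next is the bridge.

```bash
python3 go.py 592.1 318.5 180 -76.6 11
```

```text
pos [ 488.5 -101.8  195.8] yaw -10.19 tilt [-0.0018  0.0004] open 0.5003041428999169 F [-0.1  0.2  0.5] t 14.6
[[[3.9,0.3,0.1],[0,0,6.0]],[[3.9,-0.2,0.1],[0,0,6.0]],[[3.9,-0.6,0.2],[0,0,6.0]],[[3.8,-1.0,0.1],[0,0,6.1]],[[3.7,-1.4,0.2],[0,0,6.0]],[[3.5,-1.7,0.1],[0,0,6.1]],[[3.3,-2.1,0.2],[0,0,6.0]],[[3.1,-2.5,0.1],[0,0,6.1]],[[2.8,-2.8,0.2],[0,0,6.0]],[[2.5,-3.0,0.1],[0,0,6.1]],[[2.23,-3.32,0.18],[0,0,6.0]]]
```

Request:
{"api": "step_arm", "payload": {"steps": [[[3.9,0.3,0.1],[0,0,6]],[[3.9,-0.2,0.1],[0,0,6]],[[3.9,-0.6,0.2],[0,0,6]],[[3.8,-1,0.1],[0,0,6.1]],[[3.7,-1.4,0.2],[0,0,6]],[[3.5,-1.7,0.1],[0,0,6.1]],[[3.3,-2.1,0.2],[0,0,6]],[[3.1,-2.5,0.1],[0,0,6.1]],[[2.8,-2.8,0.2],[0,0,6]],[[2.5,-3,0.1],[0,0,6.1]],[[2.2,-3.3,0.2],[0,0,6]],[[0,0,0],[0,0,0]]], "claw": 1}}

```text
clock: 16.1
tool_pos: [0.591, 0.3224, 0.1774]
eef_rot: [0.993, 0.12, -0.002, -0.0]
contact_force: [0.1, -0.9, 0.1]
opening: 1.001
finger_force: 0.0
```

```bash
python3 - <<'E'
from h import *
s=snap('wrist','w6.png'); h=cv2.cvtColor(s['img'],cv2.COLOR_RGB2HSV)
for n,(a,b) in {'+l':(100,28),'+r':(100,-28)}.items():
    d=np.radians(13.4); print(n,proj(s,[.5921+(a*np.cos(d)-b*np.sin(d))/1000,.3185+(a*np.sin(d)+b*np.cos(d))/1000,.012]))
E
python3 go.py 592.1 318.5 22.5 -76.6 1
```

```text
+l (np.float64(234.6722149157709), np.float64(79.26013834363054))
+r (np.float64(292.0639921374597), np.float64(79.58303277843993))
pos [591.3 319.2 177.9] yaw -76.4 tilt [-0.0031 -0.0022] open 1.0004724317789038 F [-0.4 -1.1 -0.3] t 16.15
[[[0.11,0.06,15.54],[0,0,0.2]]]
```

View pics/w6.png

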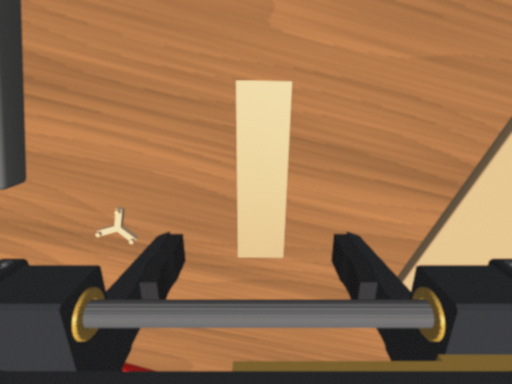

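The plank's far corners are at (236,81) and (292,81), within 1.5 px of prediction. I go down and grip.

Request:
{"api": "step_arm", "payload": {"steps": [[[0,0,4.5],[0,0,0.2]],[[0,0,4.5],[0,0,0]],[[0,0,4],[0,0,0]],[[0,0,1.5],[0,0,0]],[[0,0,0.8],[0,0,0]],[[0,0,0],[0,0,0]],[[0,0,0],[0,0,0]]]}}

```text
clock: 17.02
tool_pos: [0.5937, 0.3184, 0.0292]
eef_rot: [0.993, 0.115, 0.001, -0.0]
contact_force: [0.3, -0.1, 0.2]
opening: 1.002
finger_force: 0.0
```

```bash
python3 go.py 592 318.5 22 -76.6 1
```

```text
pos [593.7 318.4  29.2] yaw -76.79 tilt [0.0023 0.001 ] open 1.0018619681905936 F [ 0.3 -0.1  0.2] t 17.025
[[[-0.16,-0.05,0.72],[0,0,-0.2]]]
```

Request:
{"api": "step_arm", "payload": {"steps": [[[-0.1,0,0.6],[0,0,0]],[[0,0,0],[0,0,0]],[[0,0,0],[0,0,0]]]}}

```text
clock: 17.4
tool_pos: [0.5918, 0.3179, 0.0218]
eef_rot: [0.993, 0.115, 0.0, -0.0]
contact_force: [-0.1, -0.4, 0.6]
opening: 1.0
finger_force: 0.0
```

Request:
{"api": "step_arm", "payload": {"steps": [[[0,0,0],[0,0,0]],[[0,0,0],[0,0,0]],[[0,0,0],[0,0,0]],[[0,0,0],[0,0,0]],[[0,0,0],[0,0,0]],[[0,0,0],[0,0,0]]], "claw": -1, "grip_force": 35}}

```text
clock: 18.15
tool_pos: [0.5917, 0.3181, 0.0218]
eef_rot: [0.993, 0.115, 0.0, -0.0]
contact_force: [-1.0, 0.5, -0.2]
opening: 0.628
finger_force: 35.0
```

Request:
{"api": "step_arm", "payload": {"steps": [[[0,0,-3],[0,0,0]],[[0,0,-5],[0,0,0]],[[0,0,-5],[0,0,0]],[[0,0,-5],[0,0,0]],[[0,0,0],[0,0,0]],[[0,0,0],[0,0,0]]]}}

```text
clock: 18.9
tool_pos: [0.5905, 0.3177, 0.2003]
eef_rot: [0.993, 0.115, -0.001, 0.0]
contact_force: [-1.1, -0.3, -3.5]
opening: 0.633
finger_force: 35.0
```

```bash
python3 go.py 620 -53.3 190 -10.15 10
```

```text
pos [590.5 317.7 200.3] yaw -76.79 tilt [-0.0029 -0.0007] open 0.633406633374862 F [-1.1 -0.3 -3.5] t 18.9
[[[-0.6,3.7,0.1],[0,0,-6.7]],[[-1.0,3.6,0.1],[0,0,-6.7]],[[-1.4,3.4,0.1],[0,0,-6.7]],[[-1.8,3.3,0.1],[0,0,-6.6]],[[-2.1,3.0,0.1],[0,0,-6.7]],[[-2.5,2.8,0.1],[0,0,-6.6]],[[-2.8,2.5,0.1],[0,0,-6.7]],[[-3.1,2.1,0.1],[0,0,-6.6]],[[-3.2,1.7,0.1],[0,0,-6.7]],[[-3.49,1.4,0.15],[0,0,-6.6]]]
```

Request:
{"api": "step_arm", "payload": {"steps": [[[-0.6,3.7,0],[0,0,-6.7]],[[-1,3.6,0],[0,0,-6.7]],[[-1.4,3.4,0],[0,0,-6.7]],[[-1.8,3.3,0],[0,0,-6.6]],[[-2.1,3,0],[0,0,-6.7]],[[-2.5,2.8,0],[0,0,-6.6]],[[-2.8,2.5,0],[0,0,-6.7]],[[-3.1,2.1,0],[0,0,-6.6]],[[-3.2,1.7,0],[0,0,-6.7]],[[-3.5,1.4,0],[0,0,-6.6]],[[0,0,0],[0,0,0]],[[0,0,0],[0,0,0]]]}}

```text
clock: 20.4
tool_pos: [0.6202, -0.0521, 0.1999]
eef_rot: [0.767, 0.641, -0.001, -0.002]
contact_force: [0.5, -0.6, -3.0]
opening: 0.629
finger_force: 35.0
```

```bash
python3 go.py 620 -53.3 124 -10.15 1
python3 - <<'E'
from h import *
s=snap('wrist','w7.png'); st=sensors.get_state(); p=np.array(st['tool_pos']); M=R.from_quat(st['eef_rot']).as_matrix()
for a,b in((100,28),(100,-28)): print(proj(s,p+M@np.array([a,b,10])/1000))
snap('scene','s7.png')
a=cv2.imread('pics/w7.png');b=cv2.imread('pics/s7.png')
cv2.imwrite('pics/c7.png',np.hstack([a,cv2.resize(b[160:320,170:290],(288,384))]))
E
```

```text
pos [620.2 -52.1 199.9] yaw -10.22 tilt [-0.0035  0.0017] open 0.6292481977103032 F [ 0.5 -0.6 -3. ] t 20.4
[[[-0.13,0.03,7.59],[0,0,-0.1]]]
(np.float64(320.5063346207677), np.float64(60.25132832312124))
(np.float64(195.57949466121894), np.float64(60.59482999998227))
```

View pics/c7.png

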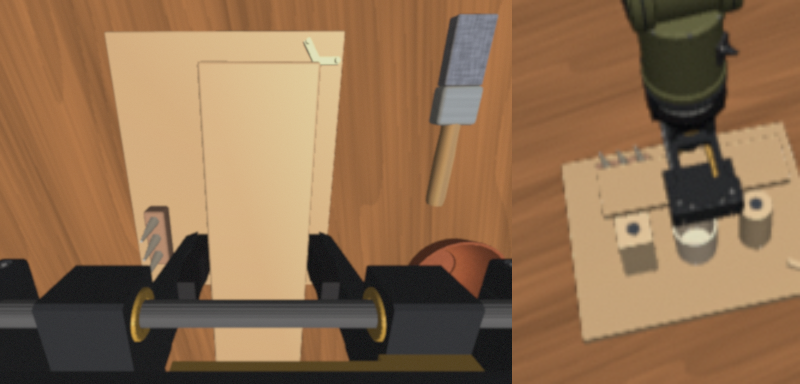

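The plank is held level, its far edge at row 62 (predicted 60), with about 1° of yaw. I trim that and lower it.

Request:
{"api": "step_arm", "payload": {"steps": [[[-0.1,0,2.5],[0,0,-0.7]],[[0,0,2.5],[0,0,0]],[[0,0,1.5],[0,0,0]],[[0,0,1],[0,0,0]],[[0,0,0],[0,0,0]],[[0,0,0],[0,0,0]],[[0,0,0],[0,0,0]]]}}

```text
clock: 21.38
tool_pos: [0.6216, -0.0543, 0.1275]
eef_rot: [0.763, 0.646, 0.001, 0.001]
contact_force: [0.5, -0.2, -3.2]
opening: 0.628
finger_force: 35.0
```

```bash
python3 go.py 620 -53.3 117 -10 1
```

```text
pos [621.6 -54.3 127.5] yaw -9.51 tilt [ 0.0016 -0.    ] open 0.6280278895618355 F [ 0.5 -0.2 -3.2] t 21.375
[[[0.07,-0.18,1.05],[0,0,0.5]]]
```

Request:
{"api": "step_arm", "payload": {"steps": [[[0.1,-0.1,0.5],[0,0,0.2]],[[0,0,0.4],[0,0,0]],[[0,0,0],[0,0,0]],[[0,0,0],[0,0,0]]]}}

```text
clock: 21.88
tool_pos: [0.6203, -0.0531, 0.1176]
eef_rot: [0.764, 0.645, -0.0, -0.0]
contact_force: [0.6, -0.2, -3.2]
opening: 0.632
finger_force: 35.0
```

Request:
{"api": "step_arm", "payload": {"steps": [[[0,0,0.1],[0,0,0]],[[0,0,0],[0,0,0]],[[0,0,0],[0,0,0]]]}}

```text
clock: 22.25
tool_pos: [0.6203, -0.0531, 0.1167]
eef_rot: [0.764, 0.645, 0.0, 0.0]
contact_force: [0.6, 0.8, -2.7]
opening: 0.628
finger_force: 35.0
```

Request:
{"api": "step_arm", "payload": {"steps": [[[0,0,0.1],[0,0,0]],[[0,0,0],[0,0,0]],[[0,0,0],[0,0,0]]]}}

```text
clock: 22.62
tool_pos: [0.6203, -0.0531, 0.1167]
eef_rot: [0.764, 0.645, 0.0, 0.0]
contact_force: [-2.5, -0.3, 5.0]
opening: 0.629
finger_force: 35.0
```

Contact, so I release gently and rise.

Request:
{"api": "step_arm", "payload": {"steps": [[[0,0,0],[0,0,0]],[[0,0,0],[0,0,0]],[[0,0,0],[0,0,0]],[[0,0,0],[0,0,0]],[[0,0,-2],[0,0,0]],[[0,0,-4],[0,0,0]],[[0,0,-4],[0,0,0]]], "claw": 1}}

```text
clock: 23.5
tool_pos: [0.62, -0.0531, 0.2165]
eef_rot: [0.764, 0.645, -0.0, -0.0]
contact_force: [-0.3, 0.6, 0.2]
opening: 0.997
finger_force: 0.0
```

```bash
python3 go.py 382 -327 215 -70 8
```

```text
pos [620.  -53.1 216.5] yaw -9.7 tilt [-0.0008  0.    ] open 0.9965305013187632 F [-0.3  0.6  0.2] t 23.5
[[[-3.9,-2.4,0.0],[0,0,7.5]],[[-4.1,-1.8,0.0],[0,0,7.5]],[[-4.4,-1.3,0.0],[0,0,7.6]],[[-4.5,-0.7,0.0],[0,0,7.5]],[[-4.5,-0.1,0.0],[0,0,7.6]],[[-4.5,0.5,0.1],[0,0,7.5]],[[-4.4,1.1,0.0],[0,0,7.6]],[[-4.19,1.7,0.06],[0,0,7.5]]]
```

Request:
{"api": "step_arm", "payload": {"steps": [[[-3.9,-2.4,0],[0,0,7.5]],[[-4.1,-1.8,0],[0,0,7.5]],[[-4.4,-1.3,0],[0,0,7.6]],[[-4.5,-0.7,0],[0,0,7.5]],[[-4.5,-0.1,0],[0,0,7.6]],[[-4.5,0.5,0],[0,0,7.5]],[[-4.4,1.1,0],[0,0,7.6]],[[-4.2,1.7,0],[0,0,7.5]],[[0,0,0],[0,0,0]],[[0,0,0],[0,0,0]]]}}

```text
clock: 24.75
tool_pos: [0.3828, -0.3264, 0.2156]
eef_rot: [0.985, 0.174, 0.0, -0.0]
contact_force: [0.4, 0.8, 0.0]
opening: 0.998
finger_force: 0.0
```

```bash
python3 go.py 382.3 -327.3 75 -70 1
python3 - <<'E'
from h import *
import pickle
s=snap('wrist','w8.png'); print(proj(s,[.3823,-.3273,.095])); pickle.dump(s,open('w8.pkl','wb'))
t=snap('top','t8.png');pickle.dump(t,open('t8.pkl','wb')); snap('scene','s8.png')
b=cv2.imread('pics/s8.png');c=cv2.imread('pics/t8.png')
cv2.imwrite('pics/c8.png',np.hstack([cv2.imread('pics/w8.png'),np.vstack([cv2.resize(b[195:323,175:319],(288,192)),cv2.resize(c[90:210,220:355],(288,192))])]))
E
```

```text
pos [ 382.8 -326.4  215.6] yaw -69.92 tilt [0.0006 0.0007] open 0.9978664415038727 F [0.4 0.8 0. ] t 24.75
[[[-0.09,0.07,14.06],[0,0,0.1]]]
(np.float64(259.41331001252723), np.float64(192.7034025519555))
```

View pics/c8.png

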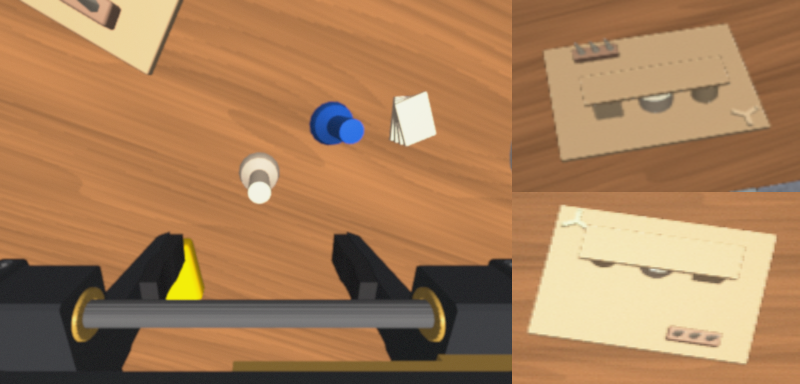

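The vase top is at (259,193), as predicted, and the plank lies across both posts. I grip the vase neck.

Request:
{"api": "step_arm", "payload": {"steps": [[[-0.1,0.1,4],[0,0,0]],[[0,0,4],[0,0,0]],[[0,0,4],[0,0,0]],[[0,0,2],[0,0,0]],[[0,0,0],[0,0,0]],[[0,0,0],[0,0,0]]]}}

```text
clock: 25.65
tool_pos: [0.3824, -0.3282, 0.0763]
eef_rot: [0.985, 0.174, 0.0, 0.0]
contact_force: [0.4, -0.2, -0.3]
opening: 1.0
finger_force: 0.0
```

```bash
python3 go.py 382.3 -327.3 75 -70 1
python3 - <<'E'
from h import *
import pickle
t=pickle.load(open('t8.pkl','rb')); im=t['img']; c=cv2.cvtColor(im,cv2.COLOR_RGB2BGR)
s=im[95:170,225:340]; g=cv2.cvtColor(s,cv2.COLOR_RGB2GRAY); 
cv2.imwrite('pics/c9.png',cv2.resize(np.clip((s[...,::-1].astype(float)-190)*4,0,255).astype(np.uint8),None,fx=6,fy=6,interpolation=cv2.INTER_CUBIC))
E
```

```text
pos [ 382.4 -328.2   76.3] yaw -69.94 tilt [ 0.001  -0.0005] open 1.0000018106465902 F [ 0.4 -0.2 -0.3] t 25.65
[[[0.03,-0.09,0.13],[0,0,0.1]]]
```

View pics/c9.png

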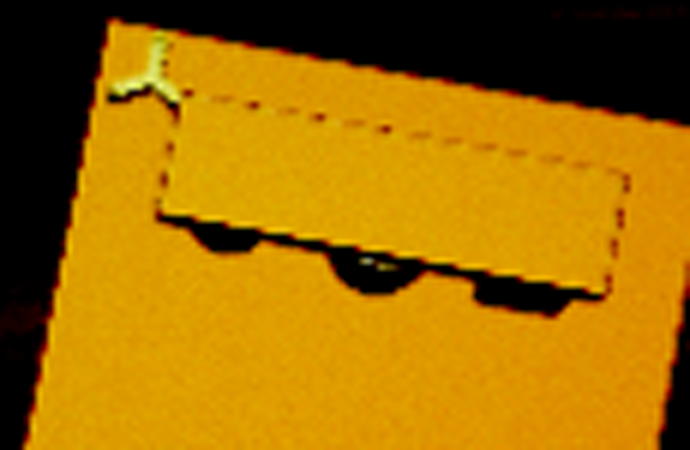

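Plank corners in the crop are (178,92), (626,175), (607,293) and (158,213). I compute its centre while the gripper closes on the vase.

Run:
```python
from h import *
import pickle
t=pickle.load(open('t8.pkl','rb'))
P=[ray(t,(u+.5)/6-.5+225,(v+.5)/6-.5+95,.107)*1000 for u,v in[(178,92),(626,175),(607,293),(158,213)]]
print(np.round(P,1)); m=np.mean(P,0); print(m, cv2.minAreaRect(np.array(P,np.float32)[:,:2]))
```

```text
[[ 664.9   41.4  107. ]
 [ 629.6 -156.3  107. ]
 [ 576.8 -147.9  107. ]
 [ 610.3   49.5  107. ]]Traceback (most recent call last):
  File "<stdin>", line 5, in <module>
cv2.error: OpenCV(4.12.0) /io/opencv/modules/imgproc/src/convhull.cpp:143: error: (-215:Assertion failed) total >= 0 && (depth == CV_32F || depth == CV_32S) in function 'convexHull'
```

Request:
{"api": "step_arm", "payload": {"steps": [[[0,0,0],[0,0,0]],[[0,0,0],[0,0,0]],[[0,0,0],[0,0,0]],[[0,0,0],[0,0,0]],[[0,0,0],[0,0,0]],[[0,0,0],[0,0,0]],[[0,0,0],[0,0,0]],[[0,0,0],[0,0,0]],[[0,0,0],[0,0,0]]], "claw": -1, "grip_force": 15}}

```text
clock: 26.78
tool_pos: [0.3816, -0.3282, 0.0756]
eef_rot: [0.985, 0.174, -0.0, -0.0]
contact_force: [-0.4, 0.5, -0.7]
opening: 0.238
finger_force: 15.0
```

Request:
{"api": "step_arm", "payload": {"steps": [[[0,0,-5],[0,0,0]],[[0,0,-6],[0,0,0]],[[0,0,-6],[0,0,0]],[[0,0,-3],[0,0,0]],[[0,0,0],[0,0,0]],[[0,0,0],[0,0,0]]]}}

```text
clock: 27.52
tool_pos: [0.3811, -0.3275, 0.2747]
eef_rot: [0.985, 0.174, -0.001, -0.001]
contact_force: [0.8, -0.9, -1.6]
opening: 0.238
finger_force: 15.0
```

```bash
python3 go.py 620 -53.5 270 -10 10
```

```text
pos [ 381.1 -327.5  274.7] yaw -69.98 tilt [-0.0015  0.0016] open 0.23819181689683283 F [ 0.8 -0.9 -1.6] t 27.525
[[[3.2,-1.8,0.0],[0,0,-6.0]],[[3.3,-1.4,0.1],[0,0,-6.0]],[[3.5,-1.1,0.0],[0,0,-6.0]],[[3.6,-0.7,0.1],[0,0,-6.0]],[[3.6,-0.3,0.0],[0,0,-6.0]],[[3.6,0.1,0.1],[0,0,-6.0]],[[3.6,0.5,0.0],[0,0,-6.0]],[[3.5,0.8,0.1],[0,0,-6.0]],[[3.5,1.2,0.0],[0,0,-6.0]],[[3.27,1.55,0.08],[0,0,-6.0]]]
```

Plank centre is (620.4, -53.3), right where wanted. I carry the vase over it.

Request:
{"api": "step_arm", "payload": {"steps": [[[3.2,-1.8,0],[0,0,-6]],[[3.3,-1.4,0],[0,0,-6]],[[3.5,-1.1,0],[0,0,-6]],[[3.6,-0.7,0.1],[0,0,-6]],[[3.6,-0.3,0],[0,0,-6]],[[3.6,0.1,0.1],[0,0,-6]],[[3.6,0.5,0],[0,0,-6]],[[3.5,0.8,0.1],[0,0,-6]],[[3.5,1.2,0],[0,0,-6]],[[3.3,1.6,0],[0,0,-6]],[[0,0,0],[0,0,0]],[[0,0,0],[0,0,0]]]}}

```text
clock: 29.02
tool_pos: [0.6198, -0.055, 0.2708]
eef_rot: [0.766, 0.642, -0.002, -0.001]
contact_force: [-0.9, 0.1, -1.7]
opening: 0.236
finger_force: 15.0
```

```bash
python3 go.py 620.4 -53.3 183 -10 1
python3 - <<'E'
from h import *
s=snap('wrist','w10.png'); p=np.array(sensors.get_state()['tool_pos']); print(proj(s,p+[0,0,.0195]),proj(s,p-[0,0,.0755]))
E
```

```text
pos [619.8 -55.  270.8] yaw -10.07 tilt [-0.0039 -0.0004] open 0.2355821859531249 F [-0.9  0.1 -1.7] t 29.025
[[[0.19,0.06,8.78],[0,0,-0.1]]]
(np.float64(258.322805079344), np.float64(291.9470347772441)) (np.float64(258.58668451385165), np.float64(211.68652639343387))
```

View pics/w10.png

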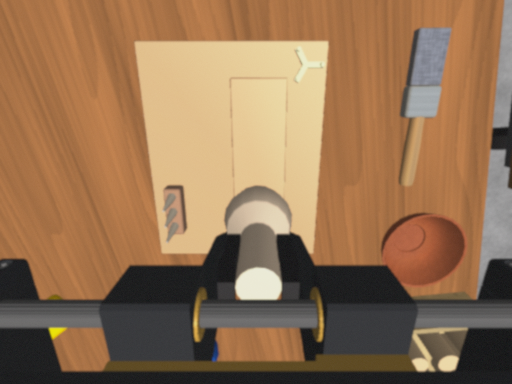

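The vase is held upright with its axis at column 258, in line with the plank (231–287). I lower it.

Request:
{"api": "step_arm", "payload": {"steps": [[[0.1,0,3],[0,0,0]],[[0,0,3],[0,0,0]],[[0,0,1.5],[0,0,0]],[[0,0,0.7],[0,0,0]],[[0,0,0],[0,0,0]],[[0,0,0],[0,0,0]],[[0,0,0],[0,0,0]]]}}

```text
clock: 29.95
tool_pos: [0.6218, -0.0533, 0.1915]
eef_rot: [0.766, 0.643, 0.001, 0.0]
contact_force: [-0.5, -0.4, -1.5]
opening: 0.236
finger_force: 15.0
```

```bash
python3 go.py 620.4 -53.3 182.7 -10 1
```

```text
pos [621.8 -53.3 191.5] yaw -9.99 tilt [0.0016 0.    ] open 0.2360948236328054 F [-0.5 -0.4 -1.5] t 29.95
[[[-0.02,-0.14,0.88],[0,0,0.0]]]
```

Request:
{"api": "step_arm", "payload": {"steps": [[[0,-0.1,0.5],[0,0,0]],[[0,0,0.3],[0,0,0]],[[0,0,0],[0,0,0]],[[0,0,0],[0,0,0]]]}}

```text
clock: 30.45
tool_pos: [0.6203, -0.0531, 0.1827]
eef_rot: [0.766, 0.643, 0.0, -0.0]
contact_force: [-0.3, -0.0, 0.8]
opening: 0.238
finger_force: 15.0
```

Request:
{"api": "step_arm", "payload": {"steps": [[[0,0,0.1],[0,0,0]],[[0,0,0],[0,0,0]],[[0,0,0],[0,0,0]]]}}

```text
clock: 30.82
tool_pos: [0.6206, -0.0531, 0.1826]
eef_rot: [0.766, 0.643, 0.0, 0.0]
contact_force: [-2.3, 0.1, 6.0]
opening: 0.24
finger_force: 15.0
```

Seated. Release, then move up and away.

Request:
{"api": "step_arm", "payload": {"steps": [[[0,0,0],[0,0,0]],[[0,0,0],[0,0,0]],[[0,0,0],[0,0,0]],[[0,0,0],[0,0,0]],[[0,0,-3],[0,0,0]],[[0,0,-5],[0,0,0]],[[0,0,-5],[0,0,0]],[[0,-5,0],[0,0,0]],[[0,-5,0],[0,0,0]],[[0,-5,0],[0,0,0]],[[0,0,0],[0,0,0]],[[0,0,0],[0,0,0]]], "claw": 0.3}}

```text
clock: 32.33
tool_pos: [0.4736, -0.0271, 0.3122]
eef_rot: [0.766, 0.643, 0.001, 0.001]
contact_force: [0.2, 0.2, -0.2]
opening: 0.648
finger_force: 0.0
```

Run:
```python
from h import *
snap('wrist','w11.png');snap('scene','s11.png'); snap('top','t11.png')
b=cv2.imread('pics/s11.png');c=cv2.imread('pics/t11.png')
cv2.imwrite('pics/c11.png',np.hstack([cv2.imread('pics/w11.png'),np.vstack([cv2.resize(b[195:323,175:319],(288,192)),cv2.resize(c[90:210,220:355],(288,192))])]))
```

```text
(no output)
```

View pics/c11.png

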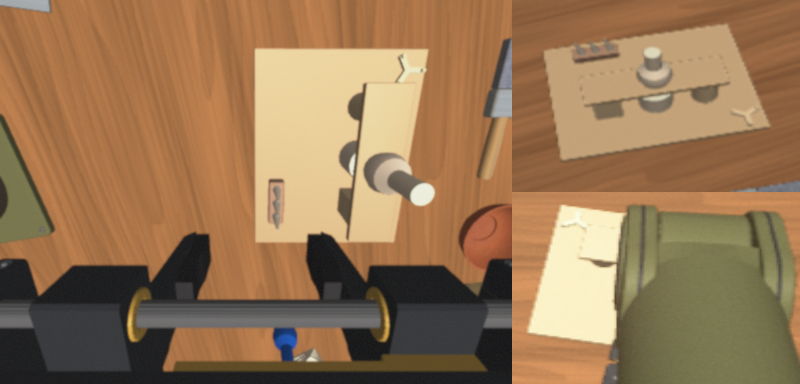

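The wrist and scene views show the vase upright on the middle of the plank at (388,173). The plank spans both posts over the tumbler, and the cone pack is square in front of the square post at (276,203). Everything stands and the gripper is clear, so I hand the job in.

```bash
python3 -c "
from plant import finish_job
print(finish_job())"
```

```text
the job is handed in; nothing more can be done
None
```

The shelf is loaded and the job handed in after about 32 s of robot time: tumbler midway between the posts, bridge plank across both, vase on its middle, and cone pack square in front of the square post (about 2 cm from the front edge).

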